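Empty the tipping tray into the disposal bin

ROBOT

A 6-joint arm with a two-finger parallel gripper is mounted at the origin on the work surface. World frame = base frame: x ahead of the robot, y to its left, z up, the work surface at z = 0. Lengths are in mm, angles in rad, forces in N, time in s.
With the tool pointing down it reaches from about 300 to 775 mm from the base axis. Payload 14.6 kg.
Tool frame: the origin (TCP) lies on the centre line of the jaws, within the pads' length; the fingertips stand 8 mm ahead of it and the grasp point (between the pads) lies 11 mm behind it; x points along the fingers, y is the direction in which the jaws open and shut, and the axes are right-handed (so a half turn about x gives the same grasp; the last joint's range is limited). The gripper opens to 94 mm and grips with 3 to 60 N. Pads are 16 mm wide; open, the fingers measure 119 mm over their backs; the gripper's body (75 mm by 177 mm) begins 78 mm behind the grasp point.
Start: joints at [1.143, 0.3, 1.521, -0, 1.321, -0.067], TCP at [194.159, 514.579, 213.446] pointing down, gripper open.
Joint ranges: [-3.03, 3.03], [-0.79, 2.21], [0.23, 2.52], [-1.04, 4.18], [0, 3.07], [-2.55, 2.55]. Speed limits (rad/s): [2.22, 2.22, 2.57, 3.14, 3.14, 3.14].

INTERFACE

Orientations are given as a 3x3 rotation matrix whose columns are the frame's x, y, z axes.
In Python, from bench import ctrl, imaging gives the robot as it stands. The module is installed in compiled form; this text tells all that it offers.
- The arm moves only by the tool carry_out, never from a script. Its argument "rows" is a list of rows, each a list of 7 numbers: the closure, from 0 (fully open) to 1 (shut), then the shift along the tool's x, y, z in m, then the turn, a rotation vector about the tool's x, y, z in degrees. In form: [[claw, x, y, z, ax, ay, az], ...]. A call has 1 to 20 rows; each row shifts and turns the pose as measured when the row begins, along the tool's axes as they then stand; what a row does not reach is not made up. A row lasts 1/10 s, in which the tool goes at most 50 mm and 8.59 degrees, less where a joint would pass 70% of its speed; a pose out of reach is approached as far as the arm can. A call is refused whole if a number of a shift passes 0.05 or a number of a turn 8.59, either way. A call with a gripper value outside its range is refused whole. The fingers move at their own pace and stop on an object; "newtons" is the grip in N (left out, the last holds). Time passes only in rows, so rows that do not move let the fingers close. It gives the time, the measured TCP pose, the force and the opening at its end, in the units of the state.
- ctrl.get_obs(): the state, without advancing time (a new reading comes with each control period).
- imaging.get_image(name): name is "side" or "top" or "wrist"; returns a dict with "color" (384x512x3 uint8, red, green, blue), "z_map" (384x512 float32, mm along the optical axis (not along the pixel's ray), 0 where there is no reading), "mtx" (3x3 intrinsics, pixels), "xyz" and "attitude" of the camera in the world. Camera axes: x right, y up, looking along -z (the intrinsics and any distortion apply to the point x, -y, -z); pixel columns grow to the right and rows downward; lengths in mm; the calibration is good to about 2 mm. A picture is of the moment at which its call begins.
- ctrl.hand_in(): hands the job in, once; it reports no verdict.
The state is a dict: "time_s": time; "joints": joint angles; "joint_vel": joint speeds; "joint_torque": joint torques, N m; "ee_pos": TCP position; "tcp_rot": TCP orientation; "ft_force": force on the tool from outside, world axes, zero at the start; "ft_torque": the same for the moment, N m; "grip_width": finger opening in mm.
Only numpy, scipy, OpenCV 4.12 (cv2) and the standard library are available. Lean on these libraries where they do the work, as an engineer would, in place of code of your own. Each camera call takes 0.05 s, during which the arm holds its last target.

TASK

Slide the yellow bin squarely up against the stop plate under the tray's spout, without ramming it. Then lift the tray by the lip at its closed end to tip all the used pieces into the bin, and let the tray gently back down onto its rest without letting it drop. Leave the bin in place against the stop with all five pieces in it, and do not disturb the phone, the tape roll or the jar.

Things in the scene. Friction and masses are not known exactly. Their poses are not given: they have to be found in the camera images.
- tipper: fixed steel stand of a tipping tray, origin on the table straight below the hinge axis, midway across. +x points level from the tray out over the bin's place (the way pieces slide out); hinge axis along y; z up. Cheek plates at y = -74 and +74 mm (x -100 to +13 mm, top 146 mm) carry the hinge; thin posts at x = -155, y = -44 and +44 mm are the tray's rest. Under the lip: only a 6 mm base plate.
- tipper_stop (a point): middle of the foot of the upright stop plate, at x = -15 mm of the stand, facing its +x; plate 150 mm wide, 90 mm tall. The bin's side bears flat on it; the bin's origin is then 80 mm in front of this point. Over the bin's place the stand's ears begin 110 mm above the table.
- tipper_hinge (a point): middle of the tray's hinge axis, 130 mm above the table.
- tray (a joint): tilt of the grey tray, rad: 0 = flat on its rest, grows as the closed end is lifted, hard stop at 1.15; falls back by its own weight (about 0.45 kg). 130 mm wide; floor underside 3 mm below the hinge axis; walls 36 mm high at both sides and the closed end (172 mm from the hinge); open at the other end, a spout 20 mm past the hinge. At the stop all pieces slide out.
- tray_lip (a point): middle of the outer lower edge of the tray's lifting lip: the 4 mm floor sheet carried on 33 mm past the closed end, over the full 130 mm width. When flat: 205 mm from the hinge axis (towards the stand's -x), 127 mm above the table. Free from below and from outside.
- bin: loose open-topped yellow plastic bin, about 0.5 kg, 160 mm (its x) by 170 mm (its y) by 100 mm tall, walls 4 mm; clear lid folded down flat against its +y side (out to y = 93 mm). Origin at the centre of its underside, axes along its sides, z up; its -x side is to meet the stop plate.
- cassette1_center (a point): white test cassette, a flat plastic bar 60 x 22 x 10 mm, 20 g; the point is its centre. Starts lying on the tray floor.
- cassette2_center (a point): white test cassette, a flat plastic bar 60 x 22 x 10 mm, 20 g; the point is its centre. Starts lying on the tray floor.
- cassette3_center (a point): white test cassette, a flat plastic bar 60 x 22 x 10 mm, 20 g; the point is its centre. Starts lying on the tray floor.
- pot1_center (a point): small closed pot, a 27 mm wide, 34 mm tall cylinder with a grey cap, 25 g; the point is its centre. Starts standing on the tray floor near the spout.
- pot2_center (a point): small closed pot, a 27 mm wide, 34 mm tall cylinder with a grey cap, 25 g; the point is its centre. Starts standing on the tray floor near the spout.
- phone: bystander: black phone lying flat, 150 x 72 x 9 mm; origin at the centre of its underside.
- tape: bystander: roll of paper tape lying flat, 72 mm across, 25 mm tall; origin at the centre of its underside.
- jar: bystander: closed amber jar, 56 mm across, 75 mm tall; origin at the centre of its underside.
Things that resemble listed ones, but are neither listed nor needed, are in the scene too. There is more than one size of the bin; the one meant has the size given above.

How it is judged (in metres and radians):
On the way, in this order (a step that is already met when the one before it is completed fails the run):
1. the bin stands squarely against the stop plate under the spout, the tray still down (x of bin in the frame of tipper between 0.06 and 0.069 m and y of bin in the frame of tipper between -0.022 and 0.022 m and angle between the x axis of bin and the x axis of tipper, either way round below 0.08 rad and angle between bin's own z axis and vertical below 0.1 rad and value of joint tray below 0.1 rad), for 0.2 s.
2. the tray is tipped up (more than 0.45 rad) (value of joint tray above 0.45 rad), for 0.2 s.
At the end, for the whole second after the job is handed in: All five pieces lie at rest inside the bin; the bin stands upright with its side within 4 mm of the stop plate, within 22 mm of centred on it and within 0.08 rad of square; the tray is down flat on its rest (below 0.04 rad) (x of cassette1_center in the frame of bin between -0.078 and 0.078 m and y of cassette1_center in the frame of bin between -0.083 and 0.083 m and z of cassette1_center in the frame of bin between 0 and 0.098 m and x of cassette2_center in the frame of bin between -0.078 and 0.078 m and y of cassette2_center in the frame of bin between -0.083 and 0.083 m and z of cassette2_center in the frame of bin between 0 and 0.098 m and x of cassette3_center in the frame of bin between -0.078 and 0.078 m and y of cassette3_center in the frame of bin between -0.083 and 0.083 m and z of cassette3_center in the frame of bin between 0 and 0.098 m and x of pot1_center in the frame of bin between -0.078 and 0.078 m and y of pot1_center in the frame of bin between -0.083 and 0.083 m and z of pot1_center in the frame of bin between 0 and 0.098 m and x of pot2_center in the frame of bin between -0.078 and 0.078 m and y of pot2_center in the frame of bin between -0.083 and 0.083 m and z of pot2_center in the frame of bin between 0 and 0.098 m and x of bin in the frame of tipper between 0.06 and 0.069 m and y of bin in the frame of tipper between -0.022 and 0.022 m and angle between the x axis of bin and the x axis of tipper, either way round below 0.08 rad and angle between bin's own z axis and vertical below 0.1 rad and linear speed of each of cassette1, cassette2, cassette3, pot1, pot2, bin below 0.03 m/s and value of joint tray below 0.04 rad); the robot touches nothing.
It fails at once if the tray is dropped or slammed (falling faster than 2.5 rad/s) (velocity of joint tray below -2.5 rad/s).
It fails at once if the bin is rammed against the stand (more than 30 N) (contact force between bin and tipper above 30 N).
It fails at once if a bystander (phone, tape roll, jar) is moved by more than 20 mm (distance of any of phone, tape, jar from where it was at the start of the episode above 0.02 m).
It also fails if it takes over 72 s, if anything falls off the work surface, if the arm or the gripper's body presses on something with over 40 N, if the wrist force passes 120 N, or if a joint passes its speed limit or range.

## Working session

There is one attempt and no reset: what is moved stays moved. The work goes in short steps, Python scripts to look and compute and a tool call to move; the robot and the scene stay as the last step left them, time stands still between calls to the robot, and variables do not carry over. Pictures are saved under pics/ and viewed, and the job is handed in when it is done.

Besides the shell and the picture viewer there is one more tool, called after "Request:" by a JSON object that holds its "api" and its "payload". carry_out: Moves the arm, as the interface text tells. Its arguments: {"type":"object","properties":{"rows":{"type":"array"},"newtons":{"type":"number"}},"required":["rows"]}

```bash
mkdir -p pics; cat > h.py <<'E'
import numpy as np,cv2
from bench import ctrl,imaging
def cap(n,tag):
    d=imaging.get_image(n); cv2.imwrite(f'pics/{tag}_{n}.png',d['color'][:,:,::-1]); np.savez(f'pics/{tag}_{n}.npz',**{k:v for k,v in d.items()}); return d
def pts(d):
    K=np.array(d['mtx']);z=d['z_map'];v,u=np.mgrid[:z.shape[0],:z.shape[1]]
    c=np.stack([(u-K[0,2])/K[0,0]*z,-(v-K[1,2])/K[1,1]*z,-z],-1)
    return c@np.array(d['attitude']).T+np.array(d['xyz'])
E
python3 - <<'E'
from h import *
o=ctrl.get_obs(); print(o)
for n in('side','top','wrist'):
    d=cap(n,'a'); print(n,d['mtx'],d['xyz'],d['attitude'],{k for k in d})
E
```

```text
{'time_s': 0.0, 'joints': array([ 1.14339858e+00,  3.00475730e-01,  1.52156767e+00, -1.58150217e-05,
        1.32070628e+00, -6.66198231e-02]), 'joint_vel': array([-0.00117432,  0.00099655,  0.00102641,  0.00147608, -0.00204422,
        0.00060519]), 'joint_torque': array([ 2.11493621e-03, -5.31814098e+01, -3.52730799e+01,  7.08700041e-02,
        2.45360413e-02, -3.86309353e-05]), 'ee_pos': array([194.0639246 , 514.3577415 , 212.88946022]), 'tcp_rot': array([[-4.65647580e-04,  3.52998245e-01,  9.35623868e-01],
       [-1.05930072e-03,  9.35623270e-01, -3.52998547e-01],
       [-9.99999331e-01, -1.15547995e-03, -6.17394178e-05]]), 'ft_force': array([ 0.80323253,  0.12750823, -0.08165501]), 'ft_torque': array([ 0.03548076,  0.00579326, -0.03427904]), 'grip_width': 93.90562979138731}
side [[429.59707673   0.         261.57019147]
 [  0.         429.59707673 186.2357615 ]
 [  0.           0.           1.        ]] [   6.69307325 -347.66291139  928.14720993] [[ 7.21213282e-01  5.36788662e-01 -4.37846245e-01]
 [-6.92712877e-01  5.59348411e-01 -4.55278183e-01]
 [ 5.20434642e-04  6.31654405e-01  7.75249922e-01]] {'color', 'mtx', 'xyz', 'z_map', 'attitude'}
top [[369.6865284    0.         258.23025117]
 [  0.         369.6865284  187.40940998]
 [  0.           0.           1.        ]] [ 314.34412366  149.24940213 1046.30096561] [[-0.01613855  0.98385362 -0.17824589]
 [-0.99974106 -0.01301771  0.01866438]
 [ 0.01604267  0.17850095  0.98380895]] {'color', 'mtx', 'xyz', 'z_map', 'attitude'}
wrist [[299.86068886   0.         254.7492347 ]
 [  0.         299.86068886 190.32891059]
 [  0.           0.           1.        ]] [121.4521218  539.91028888 383.91510172] [[ 0.35193538 -0.9034454  -0.24480173]
 [ 0.9360225   0.33917222  0.09393664]
 [-0.00183668 -0.26219955  0.96501193]] {'color', 'mtx', 'xyz', 'z_map', 'attitude'}
```

View pics/a_top.png

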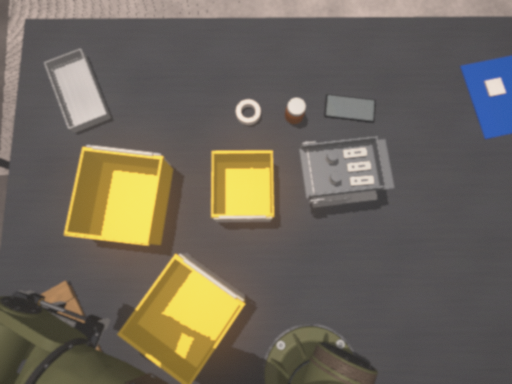

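View pics/a_side.png

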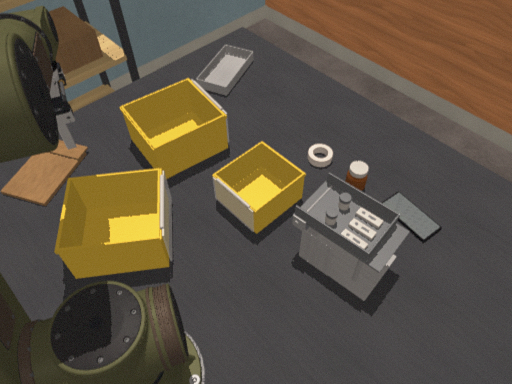

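View pics/a_wrist.png

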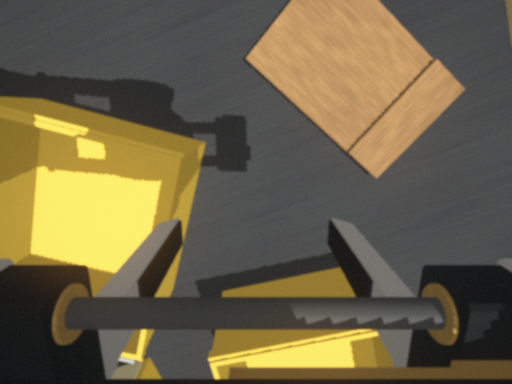

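The top view shows the stand at about (345,170) with its spout to the left (+y in the world). The small bin is at about (243,186) with its lid towards the robot. The two larger bins are decoys. Next I'll measure both.

```bash
python3 - <<'E'
from h import *
for n in('top','side'):
    d=dict(np.load(f'pics/a_{n}.npz')); P=pts(d); c=d['color'].astype(int)
    hsv=cv2.cvtColor(d['color'],cv2.COLOR_RGB2HSV)
    y=((hsv[...,0]>15)&(hsv[...,0]<35)&(hsv[...,1]>120)&(hsv[...,2]>60)).astype(np.uint8)
    k,l,s,ce=cv2.connectedComponentsWithStats(y)
    print(n,'table z',np.median(P[250:330,400:500,2]) if n=='top' else np.median(P[300:370,260:300,2]))
    for i in range(1,k):
        if s[i,4]<500: continue
        m=(l==i)&(d['z_map']>0); Q=P[m]; 
        zt=np.percentile(Q[:,2],97); R=Q[np.abs(Q[:,2]-zt)<5]
        r=cv2.minAreaRect(R[:,:2].astype(np.float32))
        print(s[i],'ztop',zt,'rect',r, cv2.boxPoints(r).round(1).tolist())
    # grey tray+lip : points by height
    win=(P[...,0]>250)&(P[...,0]<650)&(P[...,1]>-300)&(P[...,1]<120)
    for lo,hi in((110,122),(123,134),(134,150),(150,158),(158,172)):
        m=win&(P[...,2]>lo)&(P[...,2]<hi)
        if m.sum()>10:
            r=cv2.minAreaRect(P[m][:,:2].astype(np.float32)); print(lo,hi,m.sum(),r,cv2.boxPoints(r).round(1).tolist(), np.median(P[m][:,2]))
E
```

```text
top table z -0.37953237029967113
[  64  147  109  100 8622] ztop 128.4622326018924 rect ((467.3941955566406, 492.6190490722656), (208.91204833984375, 226.58839416503906), 82.32640838623047) [[341.20001220703125, 404.20001220703125], [565.7000122070312, 374.0], [593.5999755859375, 581.0], [369.1000061035156, 611.2999877929688]]
[ 211  150   64   68 4145] ztop 99.75985200825917 rect ((497.9519348144531, 172.85723876953125), (160.33749389648438, 175.5861358642578), 89.44898986816406) [[409.3999938964844, 93.5], [585.0, 91.80000305175781], [586.5, 252.1999969482422], [410.8999938964844, 253.89999389648438]]
[ 118  254  128  130 8833] ztop 128.66980112673437 rect ((166.98345947265625, 318.7584228515625), (207.4182586669922, 227.37551879882812), 54.318756103515625) [[14.100000381469727, 300.79998779296875], [198.8000030517578, 168.1999969482422], [319.79998779296875, 336.70001220703125], [135.10000610351562, 469.29998779296875]]
110 122 57 ((491.78839111328125, -11.942550659179688), (185.39328002929688, 88.4542236328125), 42.87588882446289) [[393.79998779296875, -42.599998474121094], [454.
[... 2549 characters left out ...]
156, 5.400000095367432], [458.3999938964844, -210.89999389648438], [602.7000122070312, -195.3000030517578], [579.4000244140625, 20.899999618530273]] 140.6984915104349
150 158 399 ((524.4105224609375, -78.25578308105469), (130.8251953125, 188.63088989257812), 5.800900936126709) [[449.79998779296875, 9.0], [468.8999938964844, -178.6999969482422], [599.0, -165.5], [580.0, 22.200000762939453]] 154.01544291630466
158 172 951 ((525.4798583984375, -77.89456176757812), (134.03749084472656, 189.17523193359375), 6.0457282066345215) [[448.8999938964844, 9.100000381469727], [468.79998779296875, -179.0], [602.0999755859375, -164.89999389648438], [582.2000122070312, 23.200000762939453]] 164.58385439976018
```

```bash
python3 - <<'E'
import cv2
for n,(a,b,c,e) in {'top':(130,225,200,410),'side':(130,310,200,450)}.items():
    i=cv2.imread(f'pics/a_{n}.png')[a:b,c:e]; s=780/(e-c); s=min(s,590/(b-a)); cv2.imwrite(f'pics/crop_{n}.png',cv2.resize(i,None,fx=s,fy=s,interpolation=cv2.INTER_CUBIC)); print(s)
E
```

```text
3.7142857142857144
3.12
```

View pics/crop_side.png

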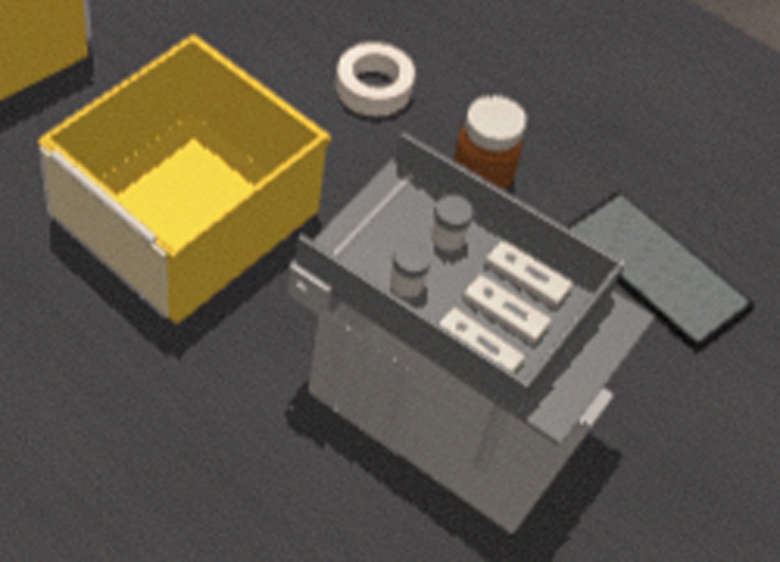

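```bash
python3 - <<'E'
from h import *
d=dict(np.load('pics/a_top.npz')); P=pts(d)
for nm,(u0,u1,v0,v1) in {'tape':(232,266,95,130),'jar':(282,312,92,126),'phone':(322,378,92,124)}.items():
    Q=P[v0:v1,u0:u1].reshape(-1,3); Q=Q[Q[:,2]>5]; print(nm,Q.min(0).round(),Q.max(0).round())
# bin walls: rim points top & side
for n in('top','side'):
    d=dict(np.load(f'pics/a_{n}.npz'));P=pts(d)
    m=(abs(P[...,2]-98)<5)&(P[...,0]>380)&(P[...,0]<610)&(P[...,1]>70)&(P[...,1]<280)
    Q=P[m]
    r=cv2.minAreaRect(Q[:,:2].astype(np.float32));print(n,r)
    for nm,s in(('+y wall',(Q[:,1]>235)&(Q[:,0]>430)&(Q[:,0]<570)),('-y wall',(Q[:,1]<112)&(Q[:,0]>430)&(Q[:,0]<570)),('+x wall',(Q[:,0]>560)&(Q[:,1]>115)&(Q[:,1]<230)),('-x',(Q[:,0]<440)&(Q[:,1]>115)&(Q[:,1]<230))):
        W=Q[s]; 
        if len(W)>5: print(nm,len(W),np.median(W,0).round(1),cv2.fitLine(W[:,:2].astype(np.float32),cv2.DIST_HUBER,0,.01,.01).ravel().round(3),W.min(0).round(),W.max(0).round())
E
```

```text
tape [314. 121.   5.] [ 772.  192. 1046.]
jar [314. -22.   6.] [ 786.  149. 1046.]
phone [ 314. -225.    5.] [ 785.  149. 1046.]
top ((496.2753601074219, 172.87335205078125), (160.33749389648438, 179.85536193847656), 89.44898986816406)
+y wall 104 [500.3 251.   98.6] [1.00000e+00 3.00000e-03 4.94347e+02 2.50976e+02] [431. 249.  93.] [570. 252. 102.]
-y wall 88 [493.   94.8  98.8] [ 1.00000e+00 -2.00000e-03  4.96135e+02  9.48200e+01] [431.  93.  93.] [570.  97. 102.]
+x wall 125 [582.  172.9  97.3] [1.60000e-02 1.00000e+00 5.81817e+02 1.71101e+02] [578. 117.  93.] [586. 228. 103.]
-x 189 [412.2 171.6 100.1] [1.30000e-02 1.00000e+00 4.11812e+02 1.71637e+02] [406. 115.  94.] [418. 228. 103.]
side ((495.75286865234375, 174.24349975585938), (162.9597625732422, 184.4088592529297), 89.90895080566406)
+y wall 127 [495.6 250.8  98.4] [ 1.00000e+00 -8.00000e-03  4.97145e+02  2.50762e+02] [430. 247.  93.] [570. 256. 103.]
-y wall 132 [499.9  94.9  98.6] [ 1.00000e+00 -5.00000e-03  5.14706e+02  9.49770e+01] [431.  93.  93.] [570.  99. 102.]
+x wall 117 [580.2 172.4  98.2] [5.00000e-03 1.00000e+00 5.80252e+02 1.70991e+02] [576. 116.  93.] [588. 230. 102.]
-x 206 [407.9 169.  100. ] [9.00000e-03 1.00000e+00 4.07781e+02 1.68924e+02] [404. 115.  93.] [418. 229. 103.]
```

Request:
{"api": "carry_out", "payload": {"rows": [[0,0,0,0,-6.9,0,0],[0,0,0,0,-6.9,0,0],[0,0,0,0,-6.9,0,0],[0,0,-0.029,0.034,0,0,0],[0,0,-0.029,0.034,0,0,0],[0,0,-0.029,0.034,0,0,0],[0,0,-0.029,0.034,0,0,0],[0,0,-0.029,0.034,0,0,0],[0,0,-0.029,0.034,0,0,0],[0,0,-0.029,0.034,0,0,0],[0,0,-0.029,0.034,0,0,0],[0,0,-0.029,0.034,0,0,0]], "newtons": 20}}

```text
time_s: 1.35
ee_pos: [511.2, 250.8, 210.7]
tcp_rot: [[-0.003, -0.025, 1.0], [-0.004, 1.0, 0.025], [-1.0, -0.004, -0.003]]
ft_force: [0.1, 0.6, -0.2]
grip_width: 93.8
```

```bash
python3 - <<'E'
from h import *
np.set_printoptions(precision=3,suppress=True)
o=ctrl.get_obs()
for k in('time_s','joints','ee_pos','tcp_rot','ft_force'):print(k,o[k])
cap('wrist','b')
E
```

```text
time_s 1.35
joints [ 0.393  0.348  1.464 -0.002  1.334 -1.202]
ee_pos [511.237 250.805 210.72 ]
tcp_rot [[-0.003 -0.025  1.   ]
 [-0.004  1.     0.025]
 [-1.    -0.004 -0.003]]
ft_force [ 0.141  0.633 -0.209]
```

Request:
{"api": "carry_out", "payload": {"rows": [[0,0.03,0,-0.012,1.3,0,0],[0,0.03,0,0,0,0,0],[0,0.03,0,0,0,0,0],[0,0.03,0,0,0,0,0],[0,0.02,0,0,0,0,0],[0,0,0,0,0,0,0]]}}

```text
time_s: 2.0
ee_pos: [504.2, 242.6, 64.5]
tcp_rot: [[-0.003, 0.008, 1.0], [-0.005, 1.0, -0.008], [-1.0, -0.005, -0.003]]
ft_force: [-1.1, -0.2, 0.6]
grip_width: 93.8
```

```bash
python3 - <<'E'
from h import *
cap('wrist','c');cap('side','c')
E
```

```text
(no output)
```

View pics/c_side.png

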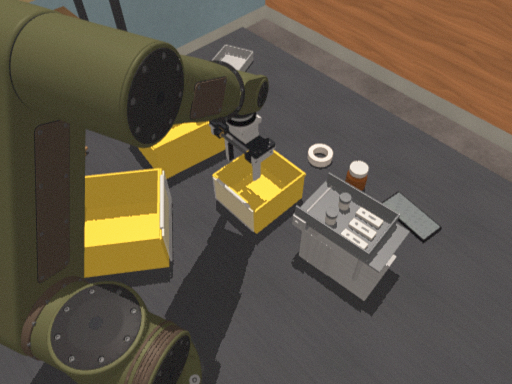

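View pics/c_wrist.png

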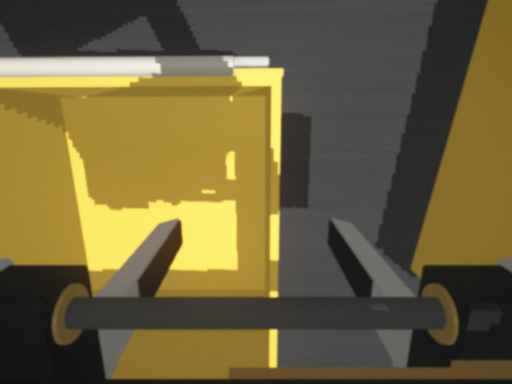

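The jaws straddle the bin's +y wall (pixel column ~275, right of the jaw centre at ~255). I'll shift 8 mm in +y and close.

Request:
{"api": "carry_out", "payload": {"rows": [[0,-0.005,0.008,0,0,0,0],[0,0,0,0,0,0,0],[1,0,0,0,0,0,0],[1,0,0,0,0,0,0],[1,0,0,0,0,0,0],[1,0,0,0,0,0,0],[1,0,0,0,0,0,0],[1,0,0,0,0,0,0]], "newtons": 20}}

```text
time_s: 2.9
ee_pos: [507.5, 253.0, 77.8]
tcp_rot: [[0.007, 0.008, 1.0], [-0.001, 1.0, -0.008], [-1.0, -0.001, 0.007]]
ft_force: [0.0, -0.1, -0.4]
grip_width: 49.2
```

Request:
{"api": "carry_out", "payload": {"rows": [[1,0.003,0,0,0,0,0],[1,0,0,0,0,0,0],[1,0,0,0,0,0,0],[1,0,0,0,0,0,0],[1,0,0,0,0,0,0],[1,0,0,0,0,0,0],[1,0,0,0,0,0,0]]}}

```text
time_s: 3.6
ee_pos: [507.5, 252.8, 74.2]
tcp_rot: [[0.007, 0.008, 1.0], [-0.001, 1.0, -0.008], [-1.0, -0.001, 0.007]]
ft_force: [-0.2, 0.0, -0.2]
grip_width: 4.2
```

Request:
{"api": "carry_out", "payload": {"rows": [[1,0,-0.007,0,-1,0,0],[1,0,-0.012,0,-1,0,0],[1,0,-0.012,0,-1,0,0],[1,0,-0.012,0,-1,0,0],[1,0,-0.012,0,-1,0,0],[1,0,-0.01,0,-1,0,0],[1,0,-0.005,0,0,0,0],[1,0,0,0,0,0,0],[1,0,0,0,0,0,0]]}}

```text
time_s: 4.5
ee_pos: [509.9, 179.5, 74.2]
tcp_rot: [[0.007, -0.106, 0.994], [0.002, 0.994, 0.106], [-1.0, 0.001, 0.007]]
ft_force: [0.3, 3.0, -0.5]
grip_width: 4.1
```

```bash
python3 - <<'E'
from h import *
cap('top','d')
E
```

```text
(no output)
```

View pics/d_top.png

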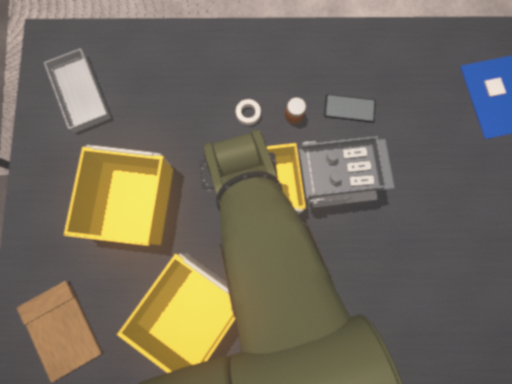

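Request:
{"api": "carry_out", "payload": {"rows": [[1,0,-0.007,-0.001,0,0,0],[1,0,-0.008,-0.001,0,0,0],[1,0,-0.006,0,0,0,0],[1,0,-0.003,0,0,0,0],[1,0,0,0,0,0,0],[1,0,0,0,0,0,0]]}}

```text
time_s: 5.15
ee_pos: [510.4, 154.3, 74.3]
tcp_rot: [[0.007, -0.106, 0.994], [0.002, 0.994, 0.106], [-1.0, 0.001, 0.007]]
ft_force: [0.5, 1.6, -0.1]
grip_width: 3.9
```

```bash
python3 - <<'E'
from h import *
d=cap('side','e')
i=cv2.imread('pics/e_side.png')[120:310,200:450]; cv2.imwrite('pics/e_crop.png',cv2.resize(i,None,fx=3.1,fy=3.1))
P=pts(d)
m=(abs(P[...,2]-98)<5)&(P[...,0]>380)&(P[...,0]<620)&(P[...,1]>-30)&(P[...,1]<40)
hsv=cv2.cvtColor(d['color'],cv2.COLOR_RGB2HSV)
m&=(hsv[...,1]>120)
Q=P[m]; print(len(Q),np.median(Q,0),Q.min(0),Q.max(0),cv2.fitLine(Q[:,:2].astype(np.float32),cv2.DIST_HUBER,0,.01,.01).ravel())
E
```

```text
56 [433.30298999  -4.64378936  98.42124217] [429.71782632 -14.80068617  93.05212144] [450.94517761  37.91241507 102.51645478] [ 9.1458678e-02 -9.9580890e-01  4.3367722e+02  5.4528375e+00]
```

View pics/e_crop.png

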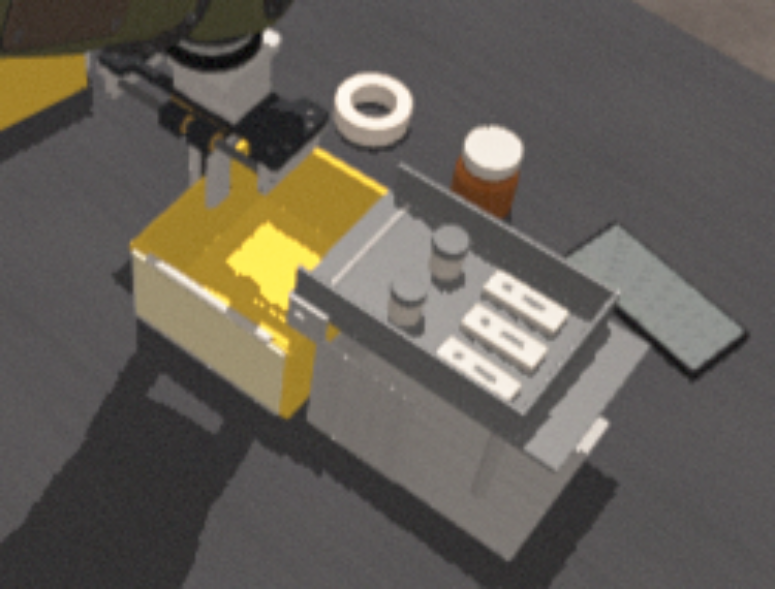

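The bin is square to the stand with roughly 13 mm left to the plate. I'll close the gap slowly and watch the force.

Request:
{"api": "carry_out", "payload": {"rows": [[1,0,-0.003,0,0,0,0],[1,0,-0.003,0,0,0,0],[1,0,-0.002,0,0,0,0],[1,0,-0.0015,0,0,0,0],[1,0,0,0,0,0,0]]}}

```text
time_s: 5.7
ee_pos: [511.4, 144.4, 74.3]
tcp_rot: [[0.007, -0.107, 0.994], [0.002, 0.994, 0.107], [-1.0, 0.002, 0.007]]
ft_force: [-0.6, 1.0, 0.1]
grip_width: 4.1
```

Request:
{"api": "carry_out", "payload": {"rows": [[1,0,-0.0012,0,0,0,0],[1,0,-0.0012,0,0,0,0]]}}

```text
time_s: 5.9
ee_pos: [512.0, 142.6, 74.5]
tcp_rot: [[0.008, -0.107, 0.994], [0.004, 0.994, 0.107], [-1.0, 0.003, 0.008]]
ft_force: [2.5, 15.6, -2.4]
grip_width: 3.9
```

Request:
{"api": "carry_out", "payload": {"rows": [[1,0,-0.0012,0,0,0,0],[1,0,-0.0012,0,0,0,0]]}}

```text
time_s: 6.1
ee_pos: [512.1, 142.7, 74.5]
tcp_rot: [[0.008, -0.107, 0.994], [0.008, 0.994, 0.107], [-1.0, 0.007, 0.009]]
ft_force: [-1.1, 14.4, -0.2]
grip_width: 3.9
```

Request:
{"api": "carry_out", "payload": {"rows": [[1,0,0,0,0,0,0],[0.5,0,0,0,0,0,0],[0.5,0,0,0,0,0,0],[0.5,0,0,0,0,0,0],[0.5,0,0,0,0,0,0],[0.5,0,0,0,0,0,0],[0.5,0,0,0,0,0,0]]}}

```text
time_s: 6.8
ee_pos: [512.2, 141.8, 74.6]
tcp_rot: [[0.008, -0.107, 0.994], [0.007, 0.994, 0.107], [-1.0, 0.006, 0.009]]
ft_force: [-0.1, -0.7, -0.1]
grip_width: 46.1
```

Request:
{"api": "carry_out", "payload": {"rows": [[0.5,-0.02,0,0,0,0,0],[0.5,-0.04,0,0,0,0,0],[0.5,-0.04,0,0,0,0,0],[0.5,-0.04,0,0,0,0,0],[0.5,-0.04,0,0,0,0,0],[0.5,-0.04,0,0,0,0,0],[0.5,-0.04,0,0,0,0,0]]}}

```text
time_s: 7.5
ee_pos: [508.0, 139.4, 338.9]
tcp_rot: [[-0.003, -0.107, 0.994], [0.004, 0.994, 0.107], [-1.0, 0.005, -0.003]]
ft_force: [0.1, 0.3, 0.1]
grip_width: 46.6
```

```bash
python3 - <<'E'
from h import *
np.set_printoptions(precision=3,suppress=True)
o=ctrl.get_obs()
for k in('time_s','joints','ee_pos','tcp_rot'):print(k,o[k])
d=cap('side','f')
i=cv2.imread('pics/f_side.png')[120:310,200:450]; cv2.imwrite('pics/f_crop.png',cv2.resize(i,None,fx=3.1,fy=3.1))
P=pts(d)
m=(abs(P[...,2]-98)<5)&(P[...,0]>380)&(P[...,0]<620)&(P[...,1]>-30)&(P[...,1]<160)
hsv=cv2.cvtColor(d['color'],cv2.COLOR_RGB2HSV)
m&=(hsv[...,1]>120)
Q=P[m]
print(cv2.minAreaRect(Q[:,:2].astype(np.float32)))
for s in((Q[:,1]>130)&(Q[:,0]<560)&(Q[:,0]>440),(Q[:,0]>575)&(Q[:,1]<120)):
  W=Q[s];print(len(W),np.median(W,0),cv2.fitLine(W[:,:2].astype(np.float32),cv2.DIST_HUBER,0,.01,.01).ravel())
E
```

```text
time_s 7.5
joints [ 0.196  0.185  1.376  0.005  1.583 -1.482]
ee_pos [508.005 139.4   338.912]
tcp_rot [[-0.003 -0.107  0.994]
 [ 0.004  0.994  0.107]
 [-1.     0.005 -0.003]]
((511.52032470703125, 64.53460693359375), (178.1811065673828, 162.58604431152344), 5.771552562713623)
101 [495.607 140.667  98.828] [  0.995   0.105 498.678 140.284]
93 [591.865  79.586  98.107] [  0.09   -0.996 591.946  80.306]
```

View pics/f_crop.png

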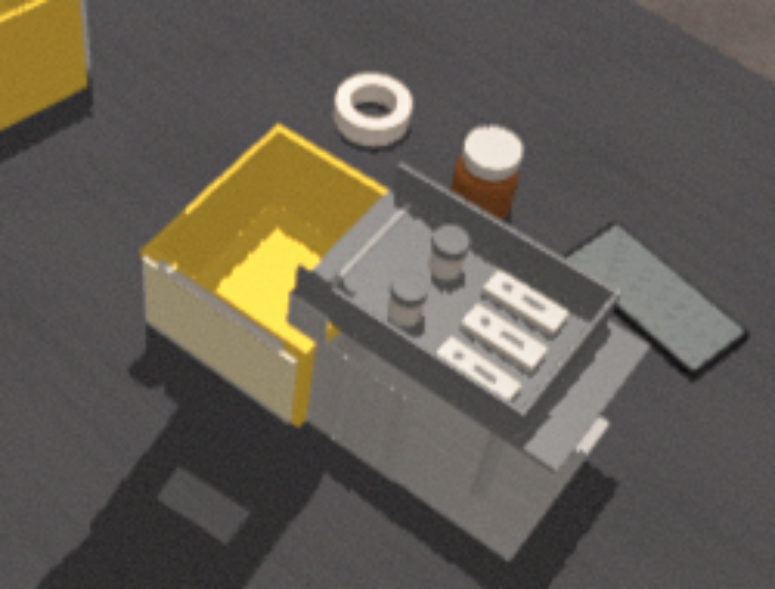

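The bin sits square, with a fitted yaw of about 5.8° against 6° for the stand. Next I carry the tool over the tray, beyond the lip, at about 340 mm height and close the jaws.

Request:
{"api": "carry_out", "payload": {"rows": [[1,0,-0.038,0,0,0,0],[1,0,-0.038,0,0,0,0],[1,0,-0.038,0,0,0,0],[1,0,-0.038,0,0,0,0],[1,0,-0.038,0,0,0,0],[1,0,-0.038,0,0,0,0],[1,0,-0.038,0,0,0,0],[1,0,-0.038,0,0,0,0],[1,0,-0.038,0,0,0,0],[1,0,-0.038,0,0,0,0],[1,0,-0.02,0,0,0,0],[1,0,0,0,0,0,0]]}}

```text
time_s: 8.75
ee_pos: [553.0, -273.8, 343.5]
tcp_rot: [[0.011, -0.109, 0.994], [0.007, 0.994, 0.109], [-1.0, 0.006, 0.012]]
ft_force: [0.3, 0.8, 0.8]
grip_width: 0.2
```

Request:
{"api": "carry_out", "payload": {"rows": [[1,0,0,0,0,0,7.5],[1,0,0,0,0,0,7.5],[1,0,0,0,0,0,7.5],[1,0,0,0,0,0,7.5],[1,0,0,0,0,0,7.5],[1,0,0,0,0,0,7.5],[1,0,0,0,0,0,0],[1,0,0,0,0,0,0]]}}

```text
time_s: 9.55
ee_pos: [554.1, -267.2, 345.1]
tcp_rot: [[-0.076, -0.088, 0.993], [0.726, 0.678, 0.116], [-0.684, 0.73, 0.012]]
ft_force: [-0.3, 0.9, 0.4]
grip_width: 0.5
```

```bash
cat >> h.py <<'E'
def st():
    np.set_printoptions(precision=3,suppress=True)
    o=ctrl.get_obs(); p=o['ee_pos']; xt=np.array([-.105,.9945,0]);yt=np.array([-.9945,-.105,0]);H=np.array([518,-2.5,0])
    F=np.stack([xt,yt,[0,0,1]])
    print('t',o['time_s'],'j',o['joints'],'f',o['ft_force'],'w',o['grip_width'])
    print('tipper-frame tcp',F@(p-H)); print('axes',F@o['tcp_rot'])
    return F,H,o
E
python3 - <<'E'
from h import *
st(); d=cap('side','g')
E
```

```text
t 9.55 j [-0.723  0.734  0.771  0.652  2.191 -2.181] f [-0.315  0.913  0.395] w 0.49900470875499103
tipper-frame tcp [-267.076   -8.083  345.062]
axes [[ 0.73   0.684  0.011]
 [-0.     0.017 -1.   ]
 [-0.684  0.73   0.012]]
```

View pics/g_side.png

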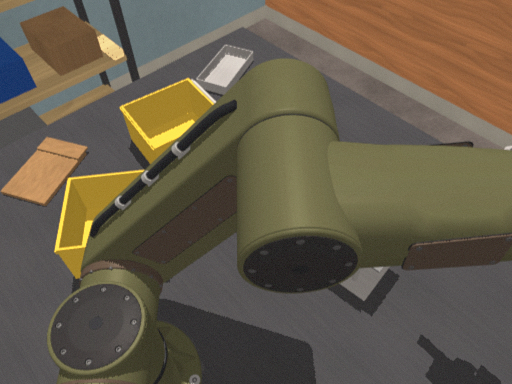

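Request:
{"api": "carry_out", "payload": {"rows": [[1,0,0,0,8.2,0,0],[1,0,0,0,8.2,0,0],[1,0,0,0,8.2,0,0],[1,0,0,0,8.2,0,0],[1,0,0,0,8.2,0,0],[1,0,0,0,8.2,0,0],[1,0,0,0,8.2,0,0],[1,0,0,0,8.2,0,0],[1,0,0,0,8.2,0,0],[1,0,0,0,8.2,0,0],[1,0,0,0,6,0,0],[1,0,0,0,0,0,0]]}}

```text
time_s: 10.8
ee_pos: [556.4, -253.9, 360.8]
tcp_rot: [[-0.069, 0.994, 0.086], [0.687, 0.111, -0.719], [-0.724, 0.009, -0.69]]
ft_force: [-0.5, 0.4, -0.5]
grip_width: 0.5
```

```bash
python3 - <<'E'
from h import *
st(); d=cap('wrist','h');cap('top','h')
E
```

```text
t 10.8 j [-0.698  0.69   0.784  0.621  2.168 -0.588] f [-0.541  0.355 -0.534] w 0.5489323642151287
tipper-frame tcp [-254.018  -11.772  360.826]
axes [[ 0.69   0.006 -0.724]
 [-0.003 -1.    -0.011]
 [-0.724  0.009 -0.69 ]]
```

View pics/h_wrist.png

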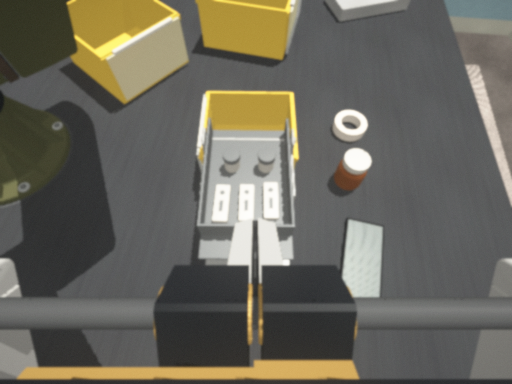

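View pics/h_top.png

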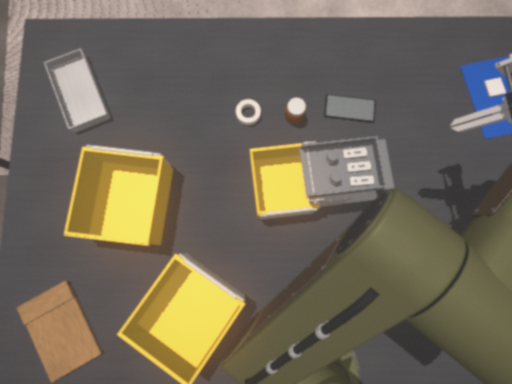

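Request:
{"api": "carry_out", "payload": {"rows": [[1,0.028,-0.003,0.025,0,0,0],[1,0.028,-0.003,0.025,0,0,0],[1,0.028,-0.003,0.025,0,0,0],[1,0.028,-0.002,0.025,0,0,0],[1,0.028,0,0.025,0,0,0],[1,0.018,0,0.016,0,0,0],[1,0,0,0,0,0,0]]}}

```text
time_s: 11.6
ee_pos: [548.6, -247.0, 144.6]
tcp_rot: [[-0.068, 0.99, 0.122], [0.677, 0.136, -0.723], [-0.733, 0.033, -0.68]]
ft_force: [-0.9, -0.3, -0.1]
grip_width: 0.4
```

```bash
python3 - <<'E'
from h import *
st(); d=cap('wrist','i');cap('top','i')
E
```

```text
t 11.6 j [-0.695  0.779  1.127  0.51   1.791 -0.876] f [-0.89  -0.278 -0.105] w 0.3518560785047041
tipper-frame tcp [-246.384   -4.77   144.607]
axes [[ 0.681  0.031 -0.732]
 [-0.003 -0.999 -0.045]
 [-0.733  0.033 -0.68 ]]
```

View pics/i_wrist.png

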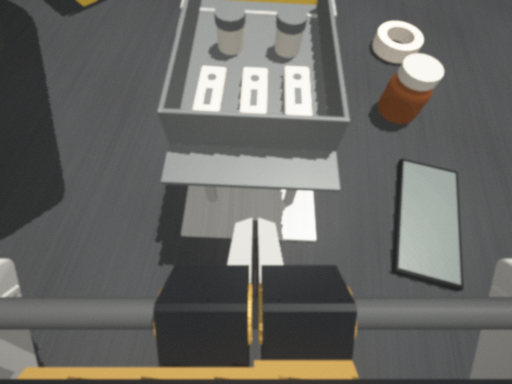

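View pics/i_top.png

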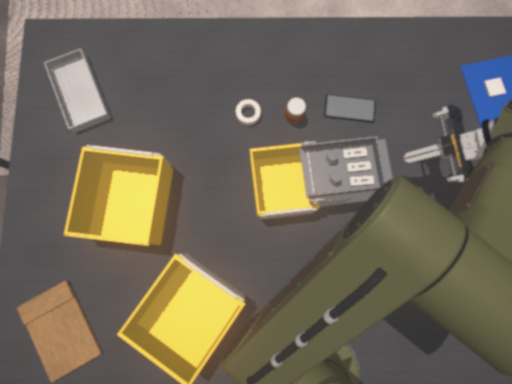

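Request:
{"api": "carry_out", "payload": {"rows": [[1,0.018,0,0.017,0,0,0],[1,0.018,0,0.017,0,0,0],[1,0,0,0,0,0,0],[1,0,0,0,0,0,0]]}}

```text
time_s: 12.1
ee_pos: [554.4, -250.4, 106.8]
tcp_rot: [[-0.058, 0.989, 0.135], [0.668, 0.139, -0.731], [-0.742, 0.048, -0.669]]
ft_force: [0.0, -0.3, 0.5]
grip_width: 0.4
```

```bash
python3 - <<'E'
from h import *
st()
E
```

```text
t 12.1 j [-0.694  0.825  1.135  0.504  1.727 -0.914] f [ 0.025 -0.26   0.501] w 0.42068178766659264
tipper-frame tcp [-250.318  -10.128  106.794]
axes [[ 0.671  0.034 -0.741]
 [-0.013 -0.998 -0.058]
 [-0.742  0.048 -0.669]]
```

Request:
{"api": "carry_out", "payload": {"rows": [[1,0.008,0,0.003,2,2,0],[1,0.012,0,-0.012,2,2,0],[1,0.009,0,-0.01,0,0,0],[1,0.003,0,-0.003,0,0,0],[1,0,0,0,0,0,0]]}}

```text
time_s: 12.6
ee_pos: [552.2, -212.8, 104.9]
tcp_rot: [[-0.06, 0.997, 0.057], [0.721, 0.083, -0.688], [-0.691, -0.0, -0.723]]
ft_force: [1.2, 0.1, -0.0]
grip_width: -0.1
```

```bash
python3 - <<'E'
from h import *
st(); cap('wrist','j')
E
```

```text
t 12.6 j [-0.669  0.81   1.2    0.564  1.725 -0.838] f [ 1.234  0.061 -0.034] w -0.07548755268322509
tipper-frame tcp [-212.756  -11.896  104.914]
axes [[ 0.723 -0.022 -0.691]
 [-0.016 -1.     0.015]
 [-0.691 -0.    -0.723]]
```

View pics/j_wrist.png

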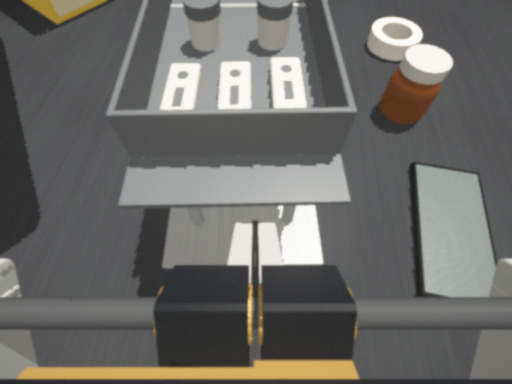

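Request:
{"api": "carry_out", "payload": {"rows": [[1,0.006,0,-0.002,0,0,0],[1,0.005,0,-0.003,0,0,0],[1,0,0,0,0,0,0]]}}

```text
time_s: 12.95
ee_pos: [551.4, -201.9, 100.9]
tcp_rot: [[-0.059, 0.997, 0.057], [0.72, 0.082, -0.689], [-0.691, 0.0, -0.723]]
ft_force: [0.3, -0.0, -0.0]
grip_width: 0.6
```

```bash
python3 - <<'E'
from h import *
st()
E
```

```text
t 12.95 j [-0.657  0.8    1.228  0.569  1.703 -0.838] f [ 0.29  -0.018 -0.029] w 0.5566209370526146
tipper-frame tcp [-201.817  -12.248  100.916]
axes [[ 0.723 -0.023 -0.691]
 [-0.017 -1.     0.016]
 [-0.691  0.    -0.723]]
```

Request:
{"api": "carry_out", "payload": {"rows": [[1,-0.0035,0,-0.0036,0,0,0],[1,-0.0035,0,-0.0036,0,0,0],[1,-0.0035,0,-0.0036,0,0,0],[1,-0.0035,0,-0.0036,0,0,0],[1,-0.0035,0,-0.0036,0,0,0],[1,-0.0035,0,-0.0036,0,0,0]]}}

```text
time_s: 13.55
ee_pos: [551.1, -202.7, 132.6]
tcp_rot: [[-0.059, 0.997, 0.056], [0.72, 0.081, -0.689], [-0.691, -0.001, -0.722]]
ft_force: [-0.2, 0.7, -3.3]
grip_width: 0.6
```

```bash
python3 - <<'E'
from h import *
st(); cap('wrist','k');cap('top','k')
E
```

```text
t 13.55 j [-0.658  0.762  1.214  0.573  1.747 -0.809] f [-0.237  0.726 -3.283] w 0.571025258722363
tipper-frame tcp [-202.547  -11.945  132.635]
axes [[ 0.722 -0.024 -0.691]
 [-0.017 -1.     0.017]
 [-0.691 -0.001 -0.722]]
```

View pics/k_wrist.png

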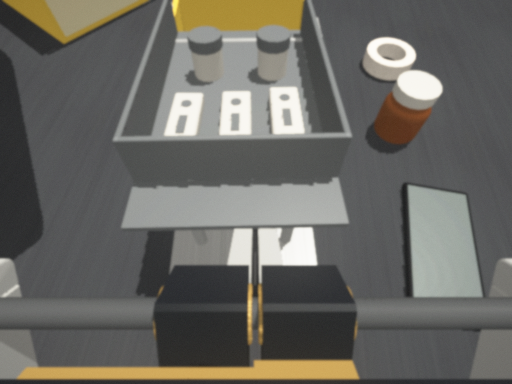

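Request:
{"api": "carry_out", "payload": {"rows": [[1,-0.0085,0,-0.0125,0,0,0],[1,-0.0085,0,-0.0125,0,0,0],[1,-0.007,0,-0.0165,0,0,0],[1,-0.007,0,-0.0165,0,0,0],[1,-0.005,0,-0.013,0,0,0],[1,0,0,0,0,0,0]]}}

```text
time_s: 14.25
ee_pos: [549.2, -180.1, 213.3]
tcp_rot: [[-0.056, 0.997, 0.055], [0.718, 0.079, -0.692], [-0.694, 0.001, -0.72]]
ft_force: [0.8, -2.5, -1.6]
grip_width: 0.4
```

```bash
python3 - <<'E'
from h import *
st(); cap('wrist','l');cap('top','l')
E
```

```text
t 14.25 j [-0.633  0.644  1.211  0.599  1.83  -0.72 ] f [ 0.81  -2.54  -1.626] w 0.4472104808235302
tipper-frame tcp [-179.916  -12.381  213.281]
axes [[ 0.72  -0.027 -0.694]
 [-0.019 -1.     0.018]
 [-0.694  0.001 -0.72 ]]
```

View pics/l_wrist.png

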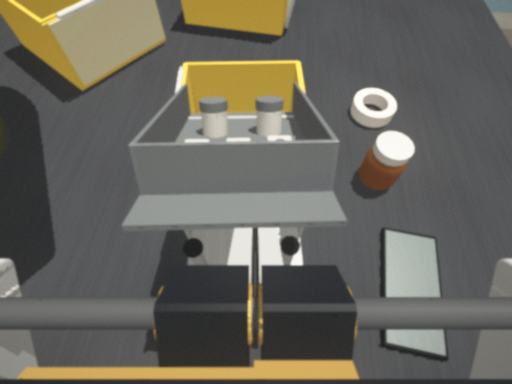

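View pics/l_top.png

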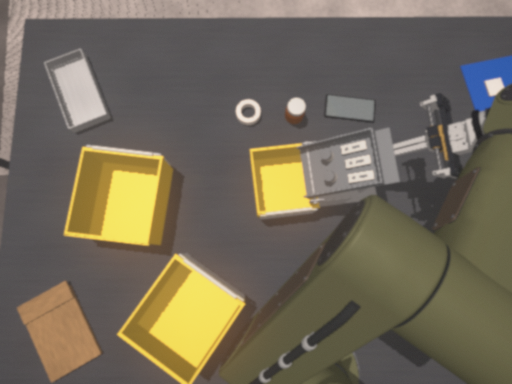

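Request:
{"api": "carry_out", "payload": {"rows": [[1,-0.002,0,-0.015,0,0,0],[1,-0.002,0,-0.015,0,0,0],[1,-0.001,0,-0.013,0,0,0],[1,0,0,-0.006,0,0,0],[1,0,0,0,0,0,0]]}}

```text
time_s: 14.85
ee_pos: [546.0, -149.4, 249.5]
tcp_rot: [[-0.059, 0.997, 0.05], [0.72, 0.077, -0.69], [-0.692, -0.005, -0.722]]
ft_force: [0.7, -1.7, 0.9]
grip_width: 0.1
```

```bash
python3 - <<'E'
from h import *
st(); cap('wrist','m');cap('top','m')
E
```

```text
t 14.85 j [-0.598  0.572  1.24   0.624  1.85  -0.66 ] f [ 0.715 -1.698  0.945] w 0.1459383190798098
tipper-frame tcp [-149.051  -12.428  249.47 ]
axes [[ 0.722 -0.029 -0.691]
 [-0.017 -1.     0.023]
 [-0.692 -0.005 -0.722]]
```

View pics/m_wrist.png

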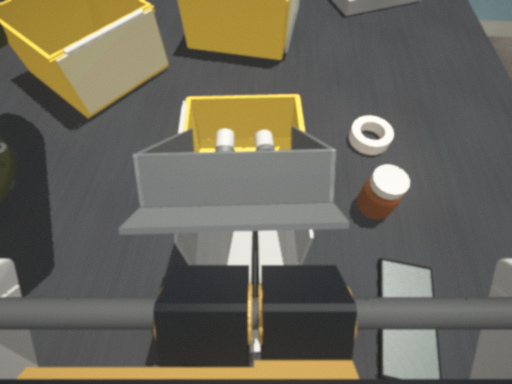

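View pics/m_top.png

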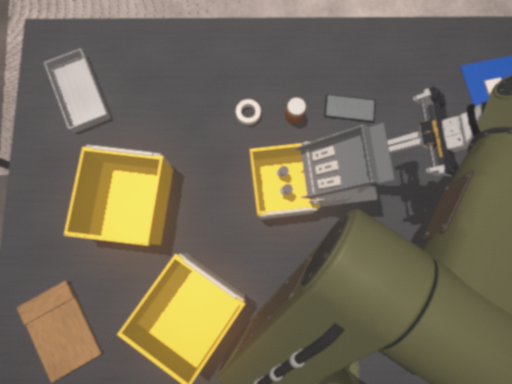

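Request:
{"api": "carry_out", "payload": {"rows": [[1,0,0,0,0,0,0],[1,0,0,0,0,0,0],[1,0,0,0,0,0,0],[1,0,0,-0.008,0,0,0],[1,0.001,0,-0.012,0,0,0],[1,0.002,0,-0.014,0,0,0],[1,0.002,0,-0.014,0,0,0],[1,0.001,0,-0.005,0,0,0],[1,0,0,0,0,0,0]]}}

```text
time_s: 15.85
ee_pos: [542.6, -104.9, 285.6]
tcp_rot: [[-0.06, 0.997, 0.049], [0.721, 0.077, -0.689], [-0.691, -0.006, -0.723]]
ft_force: [-0.3, -0.7, -1.9]
grip_width: 0.5
```

```bash
python3 - <<'E'
from h import *
st(); cap('wrist','n');cap('top','n')
E
```

```text
t 15.85 j [-0.543  0.49   1.28   0.657  1.853 -0.588] f [-0.275 -0.729 -1.897] w 0.5131160709417589
tipper-frame tcp [-104.462  -13.726  285.551]
axes [[ 0.723 -0.028 -0.69 ]
 [-0.016 -1.     0.024]
 [-0.691 -0.006 -0.723]]
```

View pics/n_wrist.png

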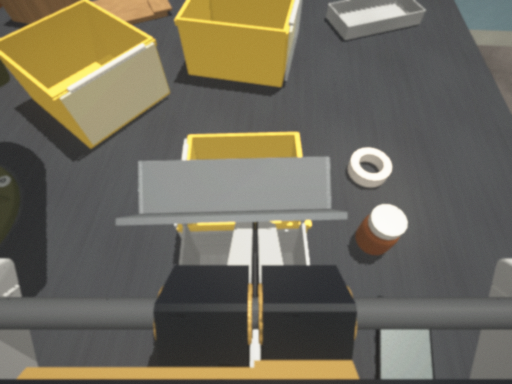

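View pics/n_top.png

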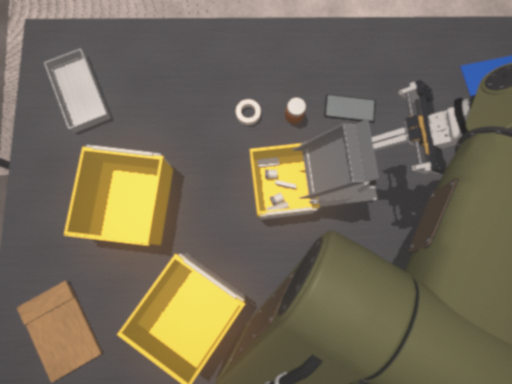

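```bash
python3 - <<'E'
from h import *
cv2.imwrite('pics/n_crop.png',cv2.resize(cv2.imread('pics/n_top.png')[110:230,240:400],None,fx=4.8,fy=4.8,interpolation=cv2.INTER_CUBIC))
E
```

```text
(no output)
```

View pics/n_crop.png

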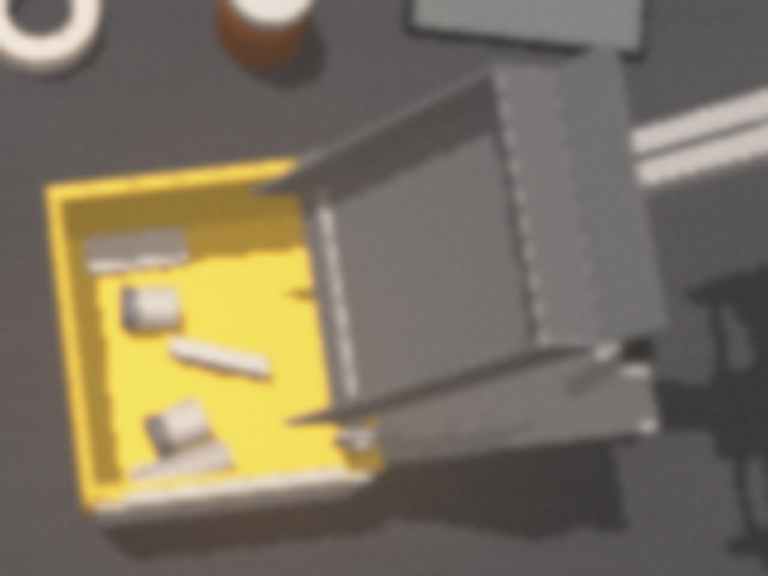

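All five pieces are in the bin: pots at (150,308) and (178,425), cassettes at (135,250), (218,358) and (180,462) in the crop. The tray is empty, so I'll lower it back along the same path.

Request:
{"api": "carry_out", "payload": {"rows": [[1,-0.001,0,0.007,0,0,0],[1,-0.0018,0,0.012,0,0,0],[1,-0.0018,0,0.012,0,0,0],[1,-0.0018,0,0.012,0,0,0],[1,-0.001,0,0.01,0,0,0],[1,0.001,0,0.01,0,0,0],[1,0.001,0,0.01,0,0,0],[1,0.001,0,0.01,0,0,0],[1,0,0,0.004,0,0,0],[1,0,0,0,0,0,0]]}}

```text
time_s: 16.95
ee_pos: [546.9, -176.1, 216.2]
tcp_rot: [[-0.06, 0.997, 0.043], [0.723, 0.073, -0.687], [-0.688, -0.01, -0.726]]
ft_force: [0.5, -1.2, -1.0]
grip_width: 0.4
```

```bash
python3 - <<'E'
from h import *
st(); cap('wrist','o')
E
```

```text
t 16.95 j [-0.631  0.637  1.219  0.604  1.836 -0.707] f [ 0.539 -1.18  -0.967] w 0.3875608351660659
tipper-frame tcp [-175.666  -10.55   216.232]
axes [[ 0.725 -0.032 -0.688]
 [-0.016 -0.999  0.029]
 [-0.688 -0.01  -0.726]]
```

View pics/o_wrist.png

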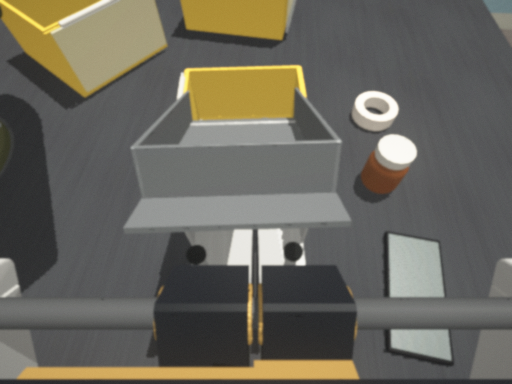

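Request:
{"api": "carry_out", "payload": {"rows": [[1,0.003,0,0.008,0,0,0],[1,0.004,0,0.0105,0,0,0],[1,0.004,0,0.0105,0,0,0],[1,0.0045,0,0.0105,0,0,0],[1,0.005,0,0.0105,0,0,0],[1,0.005,0,0.008,0,0,0],[1,0.004,0,0.005,0,0,0],[1,0.003,0,0.004,0,0,0],[1,0,0,0,0,0,0]]}}

```text
time_s: 17.9
ee_pos: [548.7, -201.0, 138.8]
tcp_rot: [[-0.058, 0.997, 0.044], [0.722, 0.072, -0.689], [-0.69, -0.008, -0.724]]
ft_force: [2.2, -2.2, -2.6]
grip_width: 0.6
```

```bash
python3 - <<'E'
from h import *
st()
E
```

```text
t 17.9 j [-0.659  0.749  1.222  0.575  1.752 -0.795] f [ 2.212 -2.185 -2.563] w 0.5726474150554721
tipper-frame tcp [-200.65    -9.683  138.768]
axes [[ 0.724 -0.033 -0.689]
 [-0.018 -0.999  0.029]
 [-0.69  -0.008 -0.724]]
```

Request:
{"api": "carry_out", "payload": {"rows": [[1,0.0021,0,0.0022,0,0,0],[1,0.0021,0,0.0022,0,0,0],[1,0.0021,0,0.0022,0,0,0],[1,0.0021,0,0.0022,0,0,0],[1,0.0021,0,0.0022,0,0,0],[1,0.0021,0,0.0022,0,0,0],[1,0.0021,0,0.0022,0,0,0],[1,0.0021,0,0.0022,0,0,0],[1,0.0021,0,0.0022,0,0,0],[1,0.0021,0,0.0022,0,0,0],[1,0.0021,0,0.0022,0,0,0],[1,0.0021,0,0.0022,0,0,0]]}}

```text
time_s: 19.1
ee_pos: [548.4, -200.9, 100.1]
tcp_rot: [[-0.058, 0.997, 0.045], [0.721, 0.073, -0.689], [-0.69, -0.007, -0.723]]
ft_force: [0.5, -0.2, 0.4]
grip_width: 0.7
```

```bash
python3 - <<'E'
from h import *
st(); cap('wrist','p')
E
```

```text
t 19.1 j [-0.659  0.795  1.24   0.569  1.698 -0.832] f [ 0.503 -0.187  0.43 ] w 0.6898919815712327
tipper-frame tcp [-200.522   -9.447  100.108]
axes [[ 0.723 -0.032 -0.69 ]
 [-0.018 -0.999  0.027]
 [-0.69  -0.007 -0.723]]
```

View pics/p_wrist.png

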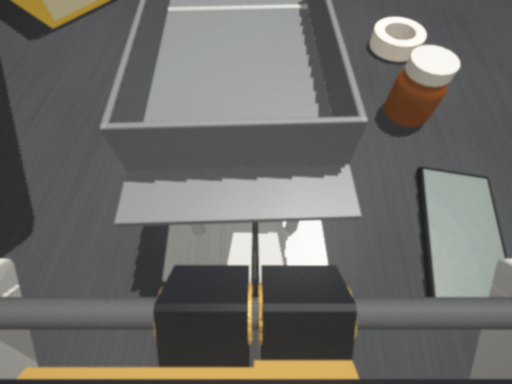

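The tray is empty and flat, and the tool is free of force. I'll back out horizontally, then go up and check.

Request:
{"api": "carry_out", "payload": {"rows": [[1,-0.009,0,0.011,0,0,0],[1,-0.013,0,0.014,0,0,0],[1,-0.015,0,0.015,0,0,0],[1,-0.015,0,0.015,0,0,0],[1,-0.02,0,0,0,0,0],[1,-0.03,0,-0.015,0,0,0],[1,-0.03,0,-0.015,0,0,0],[1,-0.03,0,-0.015,0,0,0],[1,0,0,0,0,0,0],[1,0,0,0,0,0,0]]}}

```text
time_s: 20.15
ee_pos: [557.8, -328.3, 205.9]
tcp_rot: [[-0.062, 0.997, 0.044], [0.724, 0.075, -0.686], [-0.687, -0.011, -0.726]]
ft_force: [-0.6, -0.0, -0.4]
grip_width: 0.4
```

```bash
python3 - <<'E'
from h import *
st(); d=cap('top','q'); w=cap('wrist','q')
a=dict(np.load('pics/a_top.npz'))
P=pts(d);A=pts(a)
for Pn,D in((A,a),(P,d)):
    for lo,hi in((158,172),):
        m=(Pn[...,0]>430)&(Pn[...,0]<620)&(Pn[...,1]>-190)&(Pn[...,1]<40)&(Pn[...,2]>lo)&(Pn[...,2]<hi)
        print(m.sum(),np.median(Pn[m],0),cv2.minAreaRect(Pn[m][:,:2].astype(np.float32)))
# lip height
    m=(Pn[...,0]>490)&(Pn[...,0]<585)&(Pn[...,1]>-202)&(Pn[...,1]<-183)&(Pn[...,2]>60); print('lip z',np.median(Pn[m],0))
hsv=cv2.cvtColor(d['color'],cv2.COLOR_RGB2HSV)
m=(hsv[...,1]>120)&(abs(P[...,2]-98)<5)&(P[...,0]>380)&(P[...,0]<620)&(P[...,1]>-30)&(P[...,1]<170)
Q=P[m]; print('bin',cv2.minAreaRect(Q[:,:2].astype(np.float32)))
W=Q[(Q[:,1]>125)&(Q[:,0]>440)&(Q[:,0]<560)];print('far wall',np.median(W,0),cv2.fitLine(W[:,:2].astype(np.float32),cv2.DIST_HUBER,0,.01,.01).ravel())
diff=cv2.absdiff(d['color'][85:130,225:385],a['color'][85:130,225:385]).max(2); print('bystander diff',diff.max(),(diff>40).sum())
cv2.imwrite('pics/q_crop.png',cv2.resize(cv2.imread('pics/q_top.png')[85:230,230:410],None,fx=4.1,fy=4.1,interpolation=cv2.INTER_CUBIC))
E
```

```text
t 20.15 j [-0.782  0.906  0.79   0.559  2.053 -0.746] f [-0.582 -0.019 -0.448] w 0.42985428627779204
tipper-frame tcp [-328.177   -5.387  205.865]
axes [[ 0.726 -0.03  -0.687]
 [-0.014 -1.     0.029]
 [-0.687 -0.011 -0.726]]
653 [535.677 -67.469 165.01 ] ((526.40380859375, -79.90110778808594), (130.35208129882812, 188.89295959472656), 5.838423728942871)
lip z [ 542.363 -194.326  130.581]
451 [ 543.397 -114.715  165.349] ((526.4556884765625, -79.84825134277344), (130.73043823242188, 188.7831268310547), 5.656656265258789)
lip z [ 542.961 -194.519  130.295]
bin ((511.9871826171875, 64.2409439086914), (176.28253173828125, 157.88612365722656), 6.117644309997559)
far wall [500.574 139.731  99.233] [  0.994   0.105 499.415 140.255]
bystander diff 7 0
```

View pics/q_crop.png

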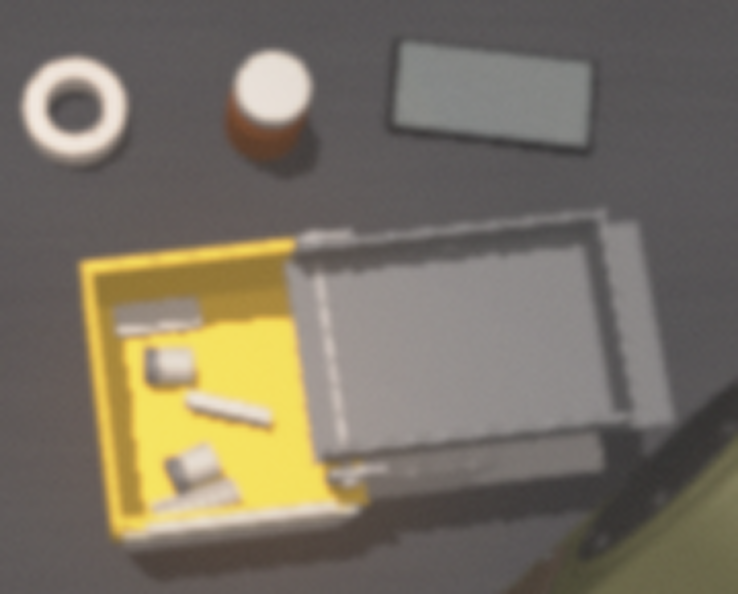

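View pics/q_wrist.png

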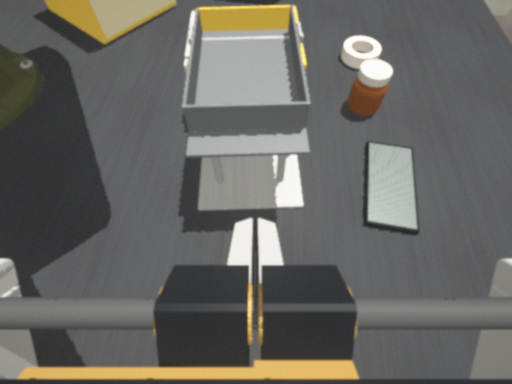

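```bash
python3 -c "
from bench import ctrl; print(ctrl.hand_in())"
```

```text
the job is handed in; nothing more can be done
None
```

The job is done and handed in at about 20 s of robot time. All five pieces are in the bin and the tray is back down flat.

- **Bin:** I gripped the bin's far wall and turned it about 6° to line up with the stand. I then slid it to the stop plate; the wrist read about 16 N at contact, against the 30 N limit. I let go, and the bin stayed put.
- **Tray:** I lifted it from below the lip with the closed fingers to about 60°, short of the hard stop. All five pieces slid out by then, so I lowered it slowly along the same path.

| Last check | Result |
|---|---|
| Pieces | Two pots and three cassettes in the bin, tray empty |
| Lip height | 130.3 mm against 130.6 mm at the start, so the tray is down flat |
| Bin position | Far wall has not moved since release, within about 1 mm of where it met the stop |
| Bin angle | Within about 0.5° of square to the stand |
| Phone, tape roll, jar | No change in the top picture |
| Robot | Clear of everything |

No check failed. The top and side cameras and the arm's own readings differed by about 1–2 mm, which is within the stated calibration.

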